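Check in a sample set and show the slide's label to the reader

ROBOT

A 7-joint arm with a two-finger parallel gripper is mounted at the origin on the work surface. World frame = base frame: x ahead of the robot, y to its left, z up, the work surface at z = 0. Lengths are in m, angles in degrees, forces in N, time in s.
With the tool pointing down it reaches from about 0.35 to 0.775 m from the base axis. Payload 3.1 kg.
Tool frame: the origin (TCP) lies on the centre line of the jaws, within the pads' length; the fingertips stand 17 mm ahead of it and the grasp point (between the pads) lies 2 mm behind it (robot.tip_reach is the distance from the TCP to the fingertips, in m); z points along the fingers, y is the line along which they close (so a half turn about z gives the same grasp; the last joint's range is limited). The gripper opens to 85 mm and grips with 20 to 120 N. Pads are 22 mm wide; open, the fingers measure 114 mm over their backs; the gripper's body (76 mm by 85 mm) begins 54 mm behind the grasp point. The pads swing forward as they close: fully open they stand 13 mm farther back than shut.
Start: joints at [72.439, 17.813, 0.802, 86.603, -0.252, 75.585, -1.558], TCP at [0.144, -0.531, 0.248] pointing down, gripper open.
Joint ranges: [-154.91, 154.91], [-16.99, 109.72], [-72.82, 74.43], [7.12, 147.25], [-82.49, 262.49], [11.32, 116.49], [-174.64, 174.64]. Speed limits (degrees/s): [159.86, 159.86, 180, 180, 180, 180, 180].

INTERFACE

Orientations are given as [roll, pitch, yaw] about the fixed x, y, z axes, in that order (R = Rz(yaw) Ry(pitch) Rx(roll)).
In Python, from station import robot, fingers, vision, workorder, recognise gives the robot as it stands. Calls block until the motion is done:
- robot.move_to(position, orientation): joint-space move of the TCP to a pose.
- robot.line_to(position, orientation=None, velocity=0.15, f_stop=None): straight line of the TCP; orientation=None keeps the orientation; velocity is the mean speed in m/s. With f_stop (N) it stops when the force on the tool has changed by that much, and returns True; else False.
- robot.move_j(angles): joint-space move.
- fingers.gripper_to(opening, force=None): opening from 0.0 (shut) to 1.0 (fully open); force is the grip in N (None keeps the last); returns when the fingers have stopped.
- robot.pause(seconds).
- robot.inverse_kinematics(position, orientation): joint angles nearest the present ones, or None.
- vision.grab_frame(name): name is "scene" or "top" or "wrist"; returns the picture (420x560x3 uint8, red, green, blue); there is no depth.
- vision.calibration(name): a dict with "mtx" (3x3 intrinsics, pixels), "extrinsics" (4x4, takes a point from world to camera coordinates); the wrist camera has in their place "T_tool_cam" (4x4, takes a point from camera to tool coordinates, whose origin is the TCP and whose axes are the flange's). Camera axes: x right, y up, looking along -z (the intrinsics and any distortion apply to the point x, -y, -z); pixel columns grow to the right and rows downward; lengths in m; the calibration is good to about 2 mm. A picture is of the moment at which its call begins: read the wrist's pose just before it. calibration takes no time and is no camera call.
A pose or a line that the arm cannot do raises robot.PlanningError and nothing moves.
- workorder.close_job(): hands the job in; it is judged then, once.
Trained networks look in the newest picture that a camera, given by its name, has taken for a name from the list of things; names that differ only in an ending like _2 or _b are one class to them, and where a whole thing is asked for, a point or a joint stands for the part that bears it (a point fixed in the world has none). Each returns a list of dicts, best first, with "p" (0 to 1); they miss things now and then, are a little off and sometimes report something else, mostly with a low value. They report only what shows in the picture. A call takes as long as a camera call. They do not tell look-alikes from the thing itself.
- recognise(label, camera): "rect" ([centre column, centre row, width, height] in pixels, round what is visible of it).
Readings, each from a call of its own:
- robot.current_time_s(): time.
- robot.current_joint_positions(): joint angles.
- robot.current_dq(): joint speeds.
- robot.current_joint_torque(): joint torques, N m.
- robot.current_tool_pos(): TCP position.
- robot.current_eef_rot(): TCP orientation.
- robot.current_contact_force(): force on the tool from outside, world axes, zero at the start.
- robot.current_torque(): the same for the moment, N m.
- robot.current_finger_gap(): opening from 0.0 (shut) to 1.0 (fully open).
- robot.current_gripper_force(): force on a finger pad.
Only numpy, scipy, OpenCV 4.12 (cv2) and the standard library are available. Lean on these libraries where they do the work, as an engineer would, in place of code of your own. Each camera call takes 0.05 s, during which the arm holds its last target. There are 200 camera calls.

TASK

Check in this sample: stand the short vial in pocket 1 of the metal block and then the tall vial in pocket 2, both fully down (each pocket has its number in black pips beside it). Then take the slide with the corner notch out of its stand and hold it about 20 cm above the middle of the label reader's pad, leaned about halfway over so that its label faces up and towards the reader head, with the notched, frosted end on the side of the pad's raised bar. The job finishes while you are still holding the slide there, clear of everything and motionless; leave the plain slide and all other things where they are.

Things in the scene. Friction and masses are not known exactly. Their poses are not given: they have to be found in the camera images.
- short_vial: Short capped glass vial, loose, standing upright on the table: cylinder 24 mm diameter all the way up, 65 mm tall (top 18 mm is a white cap), about 40 g. Origin at the centre of its underside, z up along its axis.
- tall_vial: Tall capped glass vial, loose, standing upright on the table: same as the short one, 24 mm diameter, but 95 mm tall. Origin at the centre of its underside, z up.
- block: Fixed metal block, 56 (x) by 176 (y) by 30 mm high, with four round pockets in a row along its y, 42 mm apart, 27 mm diameter, slightly chamfered, 24 mm deep (floor 6 mm above the table). Pocket 1 is at its +y end, 4 at its -y end; each has as many black pips beside it, on the -x side, as its number. Origin: centre of underside.
- pocket1 (a point): Centre of the mouth of pocket 1, on the block's top face, 30 mm above the table.
- pocket2 (a point): Centre of the mouth of pocket 2, next to pocket 1, 30 mm above the table.
- spare_vial: Another short vial (24 by 65 mm) already standing in pocket 4 of the block; leave it.
- slide: Glass slide in a grey frame, a plate 86 (x) by 8 (y) by 44 mm (z), 50 g, standing on a long edge in its stand, underside 12 mm above the table. Its -x end is frosted white and has a 10 mm square notch in its upper (+z) corner; the label (white, black bars) is on the +y face of that end, so the label faces along +y. Origin: middle of the lower long edge.
- slide_frost (a point): Middle of the slide's frosted, notched end face (43 mm from the slide's centre).
- slide_clear (a point): Middle of the slide's other, clear end face.
- slide_mid (a point): Centre of the slide, 22 mm above its lower long edge.
- stand: Fixed round stand of the notched slide: disc 68 mm diameter and 12 mm high, on it two jaws 50 mm long (its x), 7 mm thick, tops 24 mm above the table, which leave a slot 10.5 mm wide: the upper 32 mm of the slide stand free. Origin at the centre of its underside.
- blank: A plain slide of the same size with no notch and no label, in a second, identical stand; leave it.
- reader: Fixed label reader. Grey pad 120 (x) by 150 mm (y), top at 10 mm; a black raised bar (14 mm wide, top at 22 mm) along the pad's +y edge. Beyond the pad a column carries the reader head, 110 to 190 mm along +x from the origin, 75 mm wide, top at 0.23 m. Origin under the pad's middle; +x points from pad to head.
- reader_spot (a point): Middle of the pad's top face, 10 mm above the table.
- marker: Marker pen lying on the table, 110 mm long; leave it.
- bottle: White plastic bottle, 48 mm diameter, 90 mm tall; leave it.
- jar: Small clear jar, 60 mm diameter, 65 mm tall; leave it.
- forceps: Steel forceps lying flat, about 120 mm long; leave them.
- dish: Flat clear dish, 60 mm diameter, 16 mm high; leave it.
Mind the look-alikes: they are no part of the job. What is shaped like the slide but blue is not meant.

How it is judged (in metres and radians):
On the way, in this order (a step that is already met when the one before it is completed fails the run):
1. the short vial stands fully down in pocket 1, let go (horizontal distance between short_vial and pocket1 below 0.005 m and z of short_vial in the frame of block below 0.0095 m and angle between short_vial's own z axis and vertical below 0.15 rad and contact force between short_vial and the fingers below 0.1 N), for 0.2 s.
2. after it, the tall vial stands fully down in pocket 2, let go (horizontal distance between tall_vial and pocket2 below 0.005 m and z of tall_vial in the frame of block below 0.0095 m and angle between tall_vial's own z axis and vertical below 0.15 rad and contact force between tall_vial and the fingers below 0.1 N), for 0.2 s.
3. then the notched slide is lifted out of its stand by the gripper (height (world z) of slide_mid above 0.08 m and contact force between slide and the fingers above 0.5 N), for 0.1 s.
At the end, for the whole second after the job is handed in: Vials upright in pockets 1 and 2 (5 mm off axis, foot under 9.5 mm). Slide still in the fingers, at rest, off the reader: centre within 45 mm of the pad's middle and 130-290 mm up, label within 60 deg of straight up, long axis within 23 deg of the pad's y, frosted end on the bar side (horizontal distance between short_vial and pocket1 below 0.005 m and z of each of short_vial, tall_vial in the frame of block below 0.0095 m and angle between each of short_vial, tall_vial's own z axis and vertical below 0.15 rad and horizontal distance between tall_vial and pocket2 below 0.005 m and horizontal distance between slide_mid and reader_spot below 0.045 m and height (world z) of slide_mid between 0.13 and 0.29 m and angle between slide's own y axis and vertical below 1.05 rad and angle between the x axis of slide and the y axis of reader, either way round below 0.4 rad and y of slide_frost in the frame of reader above 0 m and y of slide_clear in the frame of reader below 0 m and contact force between slide and the fingers above 0.5 N and contact force between slide and reader below 0.1 N and linear speed of slide below 0.03 m/s and angular speed of slide below 0.2 rad/s); the arm keeps its last pose, push and grip.
It fails at once if the plain slide, the spare vial or another bystander was moved by more than 25 mm (distance of any of blank, spare_vial, marker, bottle, jar, forceps, dish from where it was at the start of the episode above 0.025 m).
It also fails if it takes over 72 s, if anything falls off the work surface, if the arm or the gripper's body presses on something with over 40 N, if the wrist force passes 120 N, or if a joint passes its speed limit or range.

## Working session

There is one attempt and no reset: what is moved stays moved. The work goes in short steps, each a Python script; the robot and the scene stay as the last script left them, time stands still between calls to the robot, and variables do not carry over. Pictures are saved under pics/ and viewed, at most 10 in all, crops included, and the job is handed in when it is done.

```bash
mkdir -p pics; ls; python3 - <<'E'
from station import robot, fingers, vision, workorder, recognise
import cv2,numpy as np
ims=[]
for c in("top","scene"):
    im=vision.grab_frame(c); cv2.imwrite(f"pics/{c}0.png",im[:,:,::-1])
    k=vision.calibration(c); print(c,{a:np.round(b,4).tolist() if not isinstance(b,str) else b for a,b in k.items()})
    for n in "short_vial tall_vial block slide stand blank reader".split():
        print(n,[(np.round(d["rect"]).astype(int).tolist(),round(d["p"],2)) for d in recognise(n,c)][:4])
k=vision.calibration("wrist");print({a:np.round(b,4).tolist() for a,b in k.items()})
print(robot.current_eef_rot(),robot.current_time_s(),robot.tip_reach)
E
```

```text
pics
top {'mtx': [[544.0783, 0.0, 279.5215], [0.0, 544.0783, 208.6486], [0.0, 0.0, 1.0]], 'extrinsics': [[-0.0026, -0.9998, -0.0195, -0.0155], [0.9953, -0.0045, 0.0967, -0.5244], [-0.0968, -0.0192, 0.9951, -1.2758], [0.0, 0.0, 0.0, 1.0]]}
short_vial [([161, 190, 74, 26], 0.74), ([142, 274, 15, 12], 0.61)]
tall_vial [([213, 255, 11, 11], 0.43), ([162, 188, 75, 28], 0.21)]
block [([162, 185, 71, 28], 0.57)]
slide [([362, 251, 23, 32], 0.76), ([380, 303, 42, 10], 0.54), ([446, 286, 31, 34], 0.53)]
stand [([361, 249, 31, 30], 0.98)]
blank [([400, 175, 36, 12], 0.54)]
reader [([293, 139, 67, 126], 0.93)]
scene {'mtx': [[441.5212, 0.0, 281.2124], [0.0, 441.5212, 203.8735], [0.0, 0.0, 1.0]], 'extrinsics': [[0.0931, 0.9957, 0.0021, -0.0015], [-0.5754, 0.0521, 0.8162, 0.2475], [0.8126, -0.0772, 0.5777, -1.4321], [0.0, 0.0, 0.0, 1.0]]}
short_vial [([417, 175, 9, 29], 0.59), ([265, 210, 18, 28], 0.2)]
tall_vial [([356, 182, 9, 37], 0.78), ([180, 309, 35, 36], 0.62)]
block [([428, 230, 91, 30], 0.63), ([288, 265, 91, 116], 0.56)]
slide [([197, 173, 33, 17], 0.76), ([211, 197, 27, 29], 0.71), ([135, 186, 21, 22], 0.54)]
stand [([214, 207, 21, 18], 0.61)]
blank [([164, 247, 43, 22], 0.9)]
reader [([291, 262, 89, 120], 0.92), ([163, 247, 42, 22], 0.6), ([402, 220, 11, 24], 0.59)]
{'mtx': [[300.9253, 0.0, 273.5454], [0.0, 300.9253, 213.4148], [0.0, 0.0, 1.0]], 'T_tool_cam': [[0.0005, 0.9631, 0.2691, 0.0684], [1.0, -0.0003, -0.0008, 0.0016], [-0.0007, 0.2691, -0.9631, -0.1261], [0.0, 0.0, 0.0, 1.0]]}
[1.79995873e+02 2.48542975e-04 1.51753188e+01] 0.8 0.017
```

```bash
python3 - <<'E'
import cv2
im=cv2.imread("pics/top0.png"); cv2.imwrite("pics/top1.png",cv2.resize(im[60:345,100:500],(800,570),interpolation=cv2.INTER_CUBIC))
im=cv2.imread("pics/scene0.png"); cv2.imwrite("pics/scene1.png",cv2.resize(im[110:360,100:500],(800,500),interpolation=cv2.INTER_CUBIC))
E
```

```text
(no output)
```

View pics/top1.png

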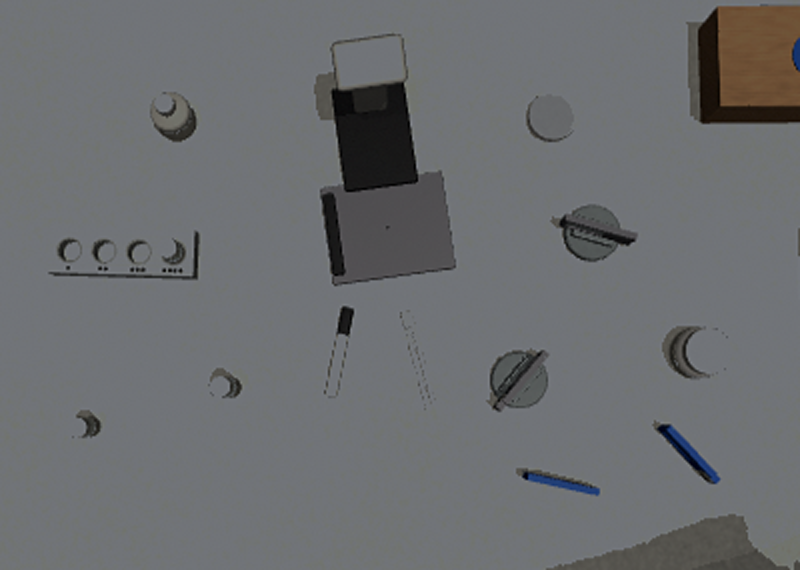

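View pics/scene1.png

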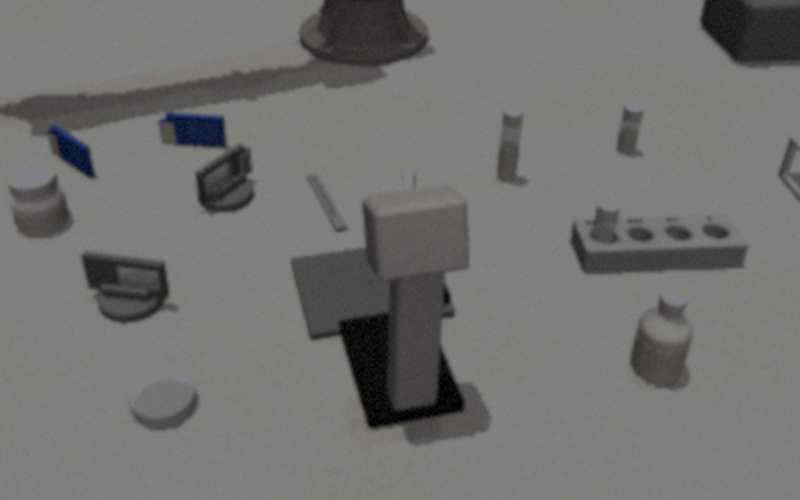

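The top view (2x crop) shows the short vial near (82,428), the tall vial near (220,384), and the block on the left with pocket 1 at (68,250) and its pips on the lower, -x side. The reader pad is centred at (388,227) with its bar on the left, and the head is above it. The slides stand at (518,380) and (590,232), the blue decoys at bottom right. Next I'll take wrist close-ups to refine these positions.

```bash
cat > h.py <<'E'
from station import robot, fingers, vision, workorder, recognise
import cv2,numpy as np
from scipy.spatial.transform import Rotation as R
F=np.diag([1,-1,-1.])
def tool():
    T=np.eye(4); T[:3,3]=robot.current_tool_pos()
    T[:3,:3]=R.from_euler("xyz",robot.current_eef_rot(),degrees=True).as_matrix(); return T
def cam(name,T=None):   # K, world->camera(cv convention)
    k=vision.calibration(name)
    E=np.array(k["extrinsics"]) if name!="wrist" else np.linalg.inv(T@np.array(k["T_tool_cam"]))
    return np.array(k["mtx"]),F@E[:3,:3],F@E[:3,3]
def unproj(c,uv,z):
    K,r,t=c; o=-r.T@t; d=r.T@np.linalg.solve(K,[*uv,1]); return o+d*(z-o[2])/d[2]
def proj(c,p):
    K,r,t=c; q=K@(r@np.asarray(p,float)+t); return q[:2]/q[2]
def down(yaw): return [180,0,yaw]
def snap(name,f):
    T=tool(); im=vision.grab_frame(name); cv2.imwrite(f"pics/{f}.png",im[:,:,::-1]); np.save(f"pics/{f}.npy",T); return cam(name,T),im
E
python3 - <<'E'
from h import *
t=cam("top")
f=lambda u,v,z:np.round(unproj(t,(u/2+100,v/2+60),z),3)
for n,a in dict(short=(80,426,.065),tall=(217,384,.095),p1=(68,250,.03),p2=(104,251,.03),p4=(172,250,.03),slA=(520,378,.056),slAend0=(494,405,.05),slAend1=(546,353,.05),slB=(594,230,.056),pad=(388,227,.01),padTR=(441,172,.01),padBR=(455,267,.01),padBL=(333,284,.01),padTL=(322,190,.02),marker=(345,320,.01)).items(): print(n,f(*a))
k,r,tt=t; print("cam",-r.T@tt)
print(vision.calibration("wrist").keys())
E
```

```text
short [0.373 0.304 0.065]
tall [0.42  0.141 0.095]
p1 [0.583 0.333 0.03 ]
p2 [0.581 0.289 0.03 ]
p4 [0.582 0.207 0.03 ]
slA [ 0.427 -0.204  0.056]
slAend0 [ 0.396 -0.174  0.05 ]
slAend1 [ 0.456 -0.235  0.05 ]
slB [ 0.599 -0.293  0.056]
pad [ 0.612 -0.053  0.01 ]
padTR [ 0.679 -0.118  0.01 ]
padBR [ 0.562 -0.133  0.01 ]
padBL [0.542 0.014 0.01 ]
padTL [0.656 0.027 0.02 ]
marker [ 0.498 -0.     0.01 ]
cam [ 0.39843554 -0.04226253  1.31994573]
dict_keys(['mtx', 'T_tool_cam'])
```

```bash
python3 - <<'E'
from h import *
for y in(90,-90):
    for p in ([.373,.304,.2],[.42,.141,.2],[.582,.31,.2]): print(y,np.round(robot.inverse_kinematics(p,down(y)),0) if robot.inverse_kinematics(p,down(y)) is not None else None)
def best(p,yaws):
    for y in yaws:
        q=robot.inverse_kinematics(p,down(y))
        if q is not None: return y
yw=-90 if robot.inverse_kinematics([.373,.304,.2],down(-90)) is not None and abs(robot.inverse_kinematics([.373,.304,.2],down(-90))[6])<abs(robot.inverse_kinematics([.373,.304,.2],down(90))[6]) else 90
ims=[]
for n,p,y in (("slideA",[.36,-.17,.2],45),("block",[.582,.30,.2],yw),("short",[.373,.304,.2],yw),("tall",[.42,.141,.2],yw)):
    try: robot.move_to(p,down(y))
    except robot.PlanningError as e: print(n,e); continue
    c,im=snap("wrist","w_"+n); ims.append(im)
    lab={"slideA":"slide","block":"block","short":"short_vial","tall":"tall_vial"}[n]
    print(n,robot.current_time_s(),[(np.round(d["rect"],1).tolist(),round(d["p"],2)) for d in recognise(lab,"wrist")][:3])
g=np.vstack([np.hstack(ims[:2]),np.hstack(ims[2:])]) if len(ims)==4 else np.hstack(ims)
s=min(800/g.shape[1],600/g.shape[0]); cv2.imwrite("pics/grid.png",cv2.resize(g,None,fx=s,fy=s,interpolation=cv2.INTER_AREA)[:,:,::-1])
E
```

```text
90 [  8.  23. -64. 100.  22.  71. -62.]
90 [ 35.  18. -66. 105.  17.  69. -37.]
90 [ -2.  41. -51.  70.  31.  82. -50.]
-90 [  7.  22. -62. 100.  20.  70. 120.]
-90 [ 31.  16. -62. 105.  15.  68. 145.]
-90 [  2.  46. -62.  70.  39.  86. 126.]
slideA 2.4083 [([291.5, 279.8, 48.7, 72.8], 0.78), ([349.3, 178.0, 98.0, 18.6], 0.77)]
block 4.3917 [([271.9, 217.2, 58.1, 163.3], 0.64)]
short 5.3417 [([265.5, 196.6, 28.8, 34.9], 0.61)]
tall 6.1583 [([268.4, 209.9, 28.1, 49.7], 0.7), ([308.2, 304.0, 90.0, 26.6], 0.34)]
```

View pics/grid.png

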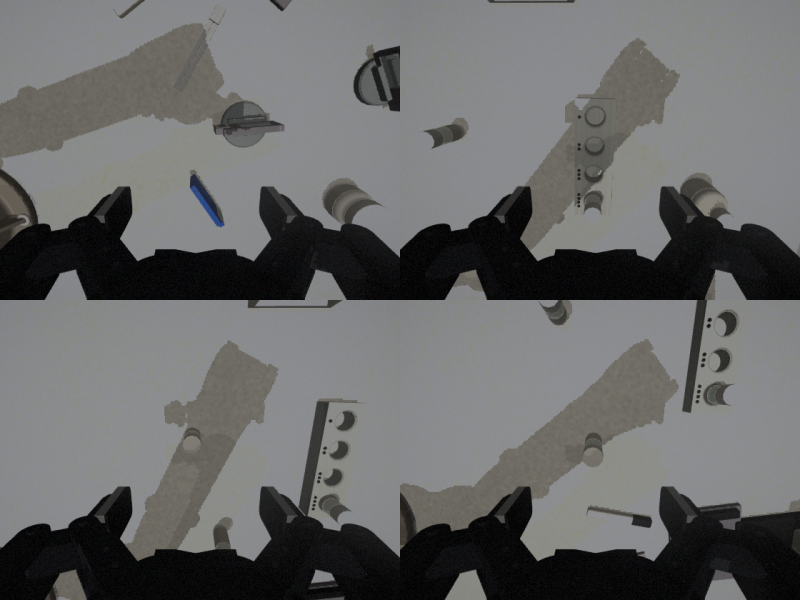

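The grid of four wrist views shows:
- **Block:** pockets run in a column at about (595,116) and (594,145), with pip counts 1 to 4 going down.
- **Vials:** the short vial's cap is at (192,443) and the tall vial's at (593,457).
- **Slide:** slide A in its stand is at (250,128).

I'll enlarge these for exact centres and to check for the notch.

```bash
python3 - <<'E'
import cv2,numpy as np
def crop(n,u,v,w,h):
    im=cv2.imread(f"pics/w_{n}.png")[v:v+h,u:u+w]; im=cv2.normalize(im,None,0,255,cv2.NORM_MINMAX)
    return cv2.resize(im,(400,300),interpolation=cv2.INTER_CUBIC)
g=np.vstack([np.hstack([crop("block",220,130,120,90),crop("slideA",280,120,140,105)]),np.hstack([crop("short",225,155,80,60),crop("tall",225,175,80,60)])])
cv2.imwrite("pics/zoom.png",g)
E
```

```text
(no output)
```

View pics/zoom.png

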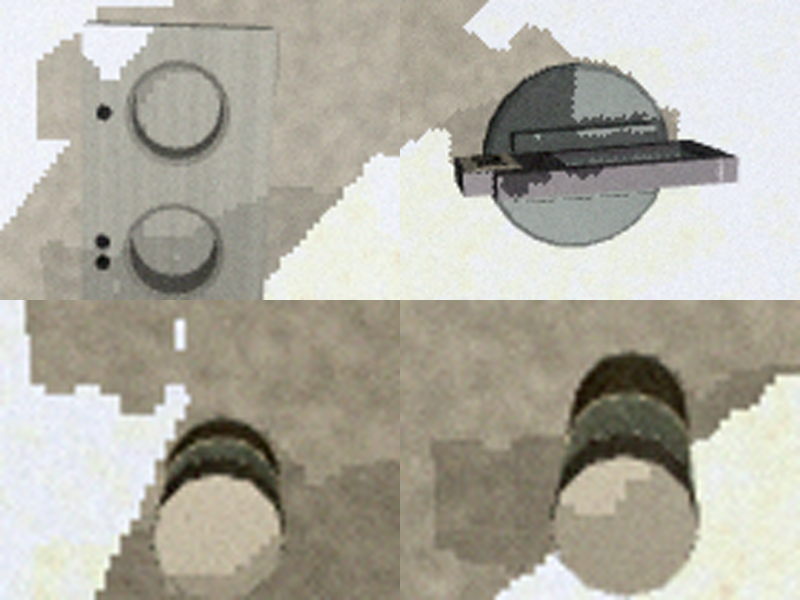

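The zoom shows pocket 1's rim centred at (178,109) and pocket 2's at (174,248). The cap centres are at about (217,536) for the short vial and (624,525) for the tall one. Slide A's left end looks different, so I'll check it for the notch later. Next I'll compute positions and place the short vial.

```bash
cat >> h.py <<'E'
def W(n): return cam("wrist",np.load(f"pics/w_{n}.npy"))
def circ(c,ctr,r,z):  # projected bbox of a horizontal circle
    a=np.linspace(0,2*np.pi,60); P=np.array([proj(c,[ctr[0]+r*np.cos(x),ctr[1]+r*np.sin(x),z]) for x in a]); return P.min(0),P.max(0)
E
python3 - <<'E'
from h import *
P={}
for n,i,u,v,z,r in (("short","short",268.0,201.8,.065,.012),("tall","tall",269.5,219.6,.095,.012),("p1","block",273.2,162.4,.03,.0135),("p2","block",272.0,204.1,.03,.0135)):
    c=W(i); p=unproj(c,(u,v),z)
    lo,hi=circ(c,p,r,z); m=(lo+hi)/2; p=unproj(c,(2*u-m[0],2*v-m[1]),z); P[n]=p
    lo,hi=circ(c,p,r,z); print(n,np.round(p,4),"bbox",np.round(lo,1),np.round(hi,1),"rel tcp",np.round(p-np.load(f"pics/w_{i}.npy")[:3,3],4))
d=P["p1"]-P["p2"]; print(np.linalg.norm(d),np.degrees(np.arctan2(d[1],d[0])))
np.savez("pos.npz",**P)
print(np.round(robot.current_eef_rot(),2))
E
```

```text
short [0.3712 0.3077 0.065 ] bbox [254.6 188.7] [281.4 214.9] rel tcp [-0.0039  0.0041 -0.1355]
tall [0.4181 0.1384 0.095 ] bbox [254.6 205.3] [284.4 233.9] rel tcp [-0.0025 -0.0032 -0.1053]
p1 [0.5836 0.333  0.03  ] bbox [259.4 148.5] [287.  176.3] rel tcp [ 0.0006  0.0349 -0.1701]
p2 [0.5822 0.2911 0.03  ] bbox [258.7 191.2] [285.3 217. ] rel tcp [-0.0007 -0.007  -0.1701]
0.04193259470385721 88.18709239124897
[ 1.7997e+02 -1.1000e-01  9.0170e+01]
```

Everything checks out: the pocket spacing measures 41.9 mm and the bounding boxes match the picture. Picking the short vial.

```bash
cat >> h.py <<'E'
P=dict(np.load("pos.npz")) if __import__("os").path.exists("pos.npz") else {}
YAW=89
def pick(n,h):
    x,y=P[n][:2]; fingers.gripper_to(.7)
    robot.move_to([x,y,.16],down(YAW)); robot.line_to([x,y,h],velocity=.12)
    fingers.gripper_to(0,40); print("gap",robot.current_finger_gap(),"F",robot.current_gripper_force())
    robot.line_to([x,y,h+.1],velocity=.2)
def insert(p,h):
    x,y=P[p][:2]; robot.move_to([x,y,h+.075],down(YAW)); robot.line_to([x,y,h+.036],velocity=.1); robot.pause(.2)
    for dx,dy in [(0,0),(0,.002),(0,-.002),(.002,0),(-.002,0),(.002,.002),(-.002,-.002),(.002,-.002),(-.002,.002)]:
        robot.line_to([x+dx,y+dy,h+.034],velocity=.1)
        hit=robot.line_to([x+dx,y+dy,h+.0055],velocity=.04,f_stop=6)
        z=robot.current_tool_pos()[2]-h; print("try",dx,dy,hit,"foot z",round(z,4),np.round(robot.current_contact_force(),1))
        if z<.0095: return True
    return False
E
python3 - <<'E'
from h import *
pick("short",.046); ok=insert("p1",.046); print(ok,robot.current_time_s(),robot.current_finger_gap())
c,im=snap("wrist","w_ins1")
E
```

```text
gap 0.2657679417731103 F 39.2322014272213
try 0 0 True foot z 0.0067 [0.8 0.4 4.4]
True 12.0 0.2679067676584385
```

```bash
python3 - <<'E'
from h import *
fingers.gripper_to(.5); p=robot.current_tool_pos(); robot.line_to([p[0],p[1],.2],velocity=.2)
c,im=snap("wrist","w_aft1")
q=P["p1"].copy()
print(proj(c,[q[0],q[1],.071]), circ(c,q,.012,.071))
pick("tall",.060); print(robot.current_time_s())
g=cv2.resize(im[100:310,130:410],(800,600)); lo,hi=circ(c,q,.012,.071)
s=800/280; a=((lo-[130,100])*s).astype(int);b=((hi-[130,100])*s).astype(int); g=g[:,:,::-1].copy(); cv2.rectangle(g,a.tolist(),b.tolist(),(0,0,255),1); cv2.imwrite("pics/aft1.png",g)
E
```

```text
[275.19847376 205.58959658] (array([261.39851712, 192.05746722]), array([289.00768544, 218.79647333]))
gap 0.2711858582313266 F 39.25227306783199
16.675
```

View pics/aft1.png

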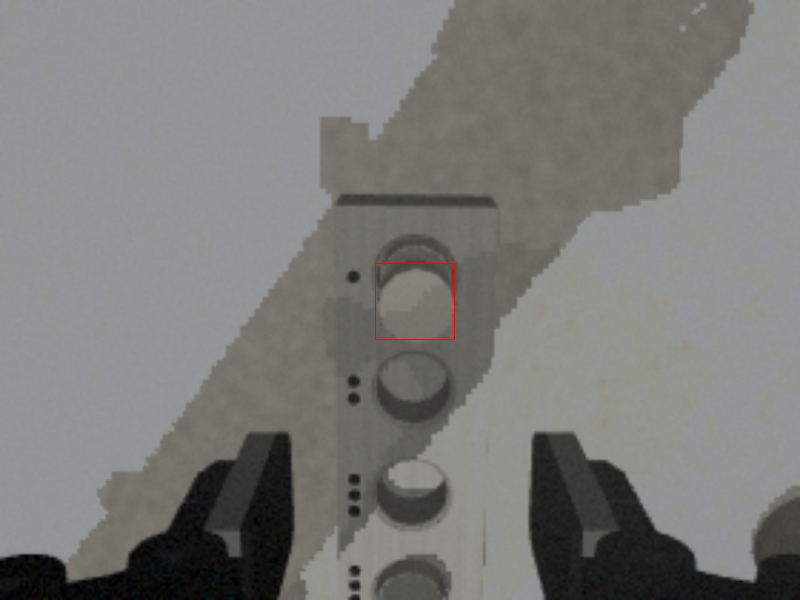

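The aft1 picture shows the short vial's cap at (416,302), on the predicted spot in pocket 1 and seated. Inserting the tall vial now, then looking at the slide.

```bash
python3 - <<'E'
from h import *
ok=insert("p2",.060); print(ok,robot.current_time_s())
if ok:
    fingers.gripper_to(.5); p=robot.current_tool_pos(); robot.line_to([p[0],p[1],.2],velocity=.2)
    c,im0=snap("wrist","w_aft2"); q=P["p2"]; print(circ(c,q,.012,.101))
    fingers.gripper_to(.6)
    robot.move_to([.427+.03,-.204+.03,.17],down(45)); c,im1=snap("wrist","w_sl1")
    robot.move_to([.427,-.204,.2],down(-45)); c,im2=snap("wrist","w_sl2"); print(robot.current_time_s())
    cr=lambda im,u,v,w,h,o:cv2.resize(im[v:v+h,u:u+w],o,interpolation=cv2.INTER_CUBIC)
    a=proj(W("sl1"),[.427,-.204,.04]).astype(int);b=proj(W("sl2"),[.427,-.204,.04]).astype(int);print(a,b)
    lo,hi=circ(W("aft2"),q,.012,.101); im0=im0.copy(); cv2.rectangle(im0,lo.astype(int).tolist(),hi.astype(int).tolist(),(255,0,0),1)
    o1=[max(0,a[0]-80),max(0,a[1]-60)];o2=[max(0,b[0]-80),max(0,b[1]-60)];print(o1,o2)
    g=np.vstack([np.hstack([cr(im0,130,100,280,210,(400,300)),cr(im1,*o1,160,120,(400,300))]),np.hstack([cr(im2,*o2,160,120,(400,300)),cv2.resize(im1,(400,300))])])
    cv2.imwrite("pics/g2.png",cv2.convertScaleAbs(g,alpha=1.4)[:,:,::-1])
    x=np.array([np.cos(np.radians(7.5)),np.sin(np.radians(7.5)),0]);z=np.array([0,0,1.]);y=np.cross(z,x)
    for s,gy in((1,135),(-1,-45)):
        tz=(x-z)/2**.5; ty=s*(x+z)/2**.5; M=np.c_[np.cross(ty,tz),ty,tz]
        e=R.from_matrix(M).as_euler("xyz",degrees=True); t=[.612,-.053,.21]-tz*.011
        print(s,np.round(e,1),robot.inverse_kinematics([.427,-.204,.1],down(gy)),robot.inverse_kinematics(t,e))
E
```

```text
try 0 0 True foot z 0.0066 [0.1 0.  4.2]
True 19.2083
(array([259.7585775 , 200.40274487]), array([290.77871797, 230.16860507]))
23.7083
[272 257] [273 203]
[np.int64(192), np.int64(197)] [np.int64(193), np.int64(143)]
1 [135.    0.   97.5] [ 74.95681723  36.23205757 -71.01091863 108.36832764  38.40869343
  64.10566529  33.96227231] [ 48.00300597   7.58374957 -39.71828467 121.85623561 -41.07116999
  11.85364118  55.3269506 ]
-1 [-135.     0.   -82.5] [  51.68110943   20.9507327   -34.75590263  109.04231623   14.52222148
   54.38105567 -124.84110719] [  48.00300597    7.58374957  -39.71828467  121.85623561  -41.07116999
   11.85364118 -124.6730494 ]
```

View pics/g2.png

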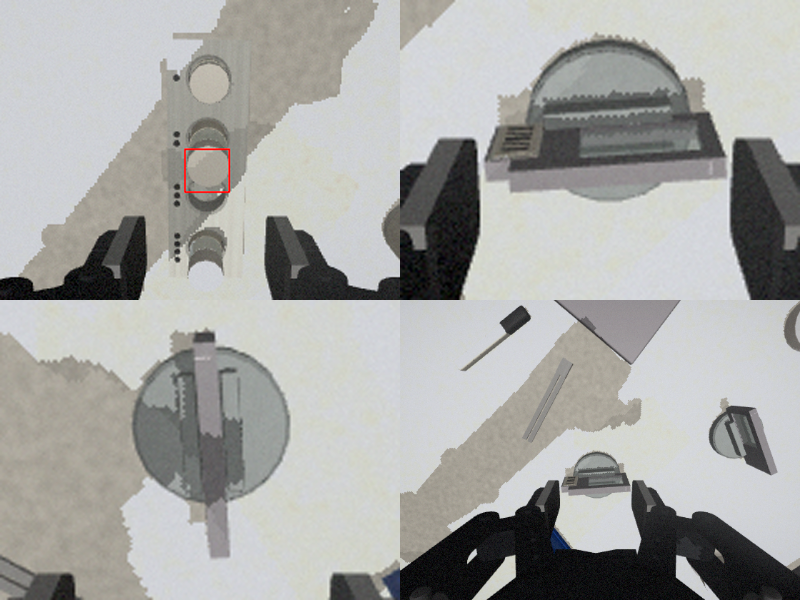

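The pictures show:
- **Tall vial (top left):** its cap is at (208,167), on the predicted spot in pocket 2.
- **Slide (top right):** slide A has the barred label and the notch at its left end, (515,140). That is the (-x,+y) end, and the label faces (+x,+y).
- **From above (bottom left):** the slide's top edge runs from (204,340) to (219,557).

Grasping it now.

```bash
python3 - <<'E'
from h import *
c=W("sl2"); px=lambda x,y:(193+(x+.5)/2.5-.5,143+(y-300+.5)/2.5-.5)
a=unproj(c,px(205.5,345),.056); b=unproj(c,px(219,557),.056); st=unproj(c,px(211,423),.012)
L=np.linalg.norm(a-b); d=(b-a)/L; mid=b-d*.043; ang=np.degrees(np.arctan2(d[1],d[0]))
print(np.round([a,b,mid,st],4),"L",L,"slide x dir",ang)
if abs(L-.076)<.012 and np.linalg.norm(mid[:2]-st[:2])<.01:
    yaw=ang   # tool x along slide x => tool y = -slide y
    m=(mid+st)/2
    robot.move_to([m[0],m[1],.12],down(yaw)); robot.line_to([m[0],m[1],.046],velocity=.1)
    fingers.gripper_to(0,50); print(robot.current_finger_gap(),robot.current_gripper_force(),robot.current_contact_force())
    robot.line_to([m[0],m[1],.2],velocity=.12); print(robot.current_time_s(),robot.current_finger_gap(),robot.current_gripper_force())
    z=np.array([0,0,1.])
    for til in (45,42,38,35):
      for yr in (7.5,0,-5):
        for h in (.19,.22,.25):
          x=np.array([np.cos(np.radians(yr)),np.sin(np.radians(yr)),0]); t=np.radians(til)
          tz=x*np.sin(t)-z*np.cos(t); ty=-(x*np.cos(t)+z*np.sin(t)); e=R.from_matrix(np.c_[np.cross(ty,tz),ty,tz]).as_euler("xyz",degrees=True)
          q=robot.inverse_kinematics(np.array([.605,-.053,h])-tz*.012,e)
          print(til,yr,h,None if q is None else np.round(q,1))
E
```

```text
[[ 0.4564 -0.235   0.056 ]
 [ 0.3955 -0.1819  0.056 ]
 [ 0.428  -0.2102  0.056 ]
 [ 0.4283 -0.2106  0.012 ]] L 0.0807801867610992 slide x dir 138.89918477375278
0.08220254876260197 49.30409073829651 [-0.22178044 -0.31835654  2.05966919]
28.9667 0.08469269392871517 48.886624574661255
45 7.5 0.19 [-47.2   9.7  64.6 127.  -80.   23.9 -89.3]
45 7.5 0.22 [ -50.4    3.8   65.   124.8  -61.4   20.5 -106.6]
45 7.5 0.25 [-1.050e+01  1.000e-01  2.170e+01  1.214e+02 -4.200e+01  1.990e+01
 -1.263e+02]
45 0 0.19 [ -53.7    7.8   65.1  128.1  -75.9   13.3 -101.5]
45 0 0.22 None
45 0 0.25 [  15.6    0.    -9.7  121.5  -17.1   14.3 -159.3]
45 -5 0.19 [ 62.6  13.4 -66.4 125.1  77.8  14.8 105.7]
45 -5 0.22 None
45 -5 0.25 [-29.9  -1.7  31.9 122.9  11.8  13.8 167.1]
42 7.5 0.19 [ 73.   18.9 -72.4 121.1  34.1  13.4 165.3]
42 7.5 0.22 [ -51.1    4.8   65.6  122.2  -50.8   23.3 -117.8]
42 7.5 0.25 [ -42.1   -0.    53.3  119.5  -32.6   23.5 -135.4]
42 0 0.19 [ 68.9  16.8 -71.7 122.1  56.1  16.  134.3]
42 0 0.22 [ -59.7    2.9   68.5  123.2  -30.    15.9 -146.2]
42 0 0.25 [-5.600e+00  1.000e-01  1.130e+01  
[... 562 characters left out ...]
25.6 -165.6]
38 -5 0.19 [ 56.3  12.9 -59.9 118.8  41.8  20.8 140.8]
38 -5 0.22 [ 57.8   9.  -59.7 116.4  27.1  22.9 154.4]
38 -5 0.25 [ 60.7   5.9 -61.1 113.8  16.7  26.1 164. ]
35 7.5 0.19 [ -48.    12.9   65.5  118.2  -49.6   31.6 -121.3]
35 7.5 0.22 [ -50.2    8.6   65.8  115.8  -38.2   32.5 -131.9]
35 7.5 0.25 [ -52.2    4.6   65.5  113.1  -27.7   34.3 -141.7]
35 0 0.19 [ 57.9  14.4 -60.  115.8  27.9  23.6 160.3]
35 0 0.22 [ 59.4  10.9 -59.9 113.4  17.5  26.8 169.6]
35 0 0.25 [ -57.4    3.    65.9  113.9  -14.    30.7 -162.6]
35 -5 0.19 [ 55.7  14.3 -60.3 116.   37.1  25.6 145.7]
35 -5 0.22 [ 57.2  10.8 -60.2 113.5  26.3  28.  155.6]
35 -5 0.25 [ 59.2   7.9 -60.9 110.9  18.2  31.3 163. ]
```

The spacing of label and ends means I gripped with tool y = +slide y, so the target has to use that sign. I'll move to the tilted pose with a slow straight line.

```bash
python3 - <<'E'
from h import *
print("now",np.round(robot.current_joint_positions(),1))
z=np.array([0,0,1.]); done=False
for til,yr,h in ((42,7.5,.22),(42,7.5,.25),(45,7.5,.22),(40,7.5,.22),(38,7.5,.22),(38,7.5,.25),(38,0,.22),(35,7.5,.23)):
    x=np.array([np.cos(np.radians(yr)),np.sin(np.radians(yr)),0]); t=np.radians(til)
    tz=x*np.sin(t)-z*np.cos(t); ty=x*np.cos(t)+z*np.sin(t); e=R.from_matrix(np.c_[np.cross(ty,tz),ty,tz]).as_euler("xyz",degrees=True)
    p=np.array([.608,-.053,h])-tz*.012
    try: robot.line_to(p.tolist(),e.tolist(),velocity=.06)
    except robot.PlanningError as ex: print(til,yr,h,ex); continue
    print("done",til,yr,h,e); done=True; break
robot.pause(.5)
print(robot.current_time_s(),np.round(robot.current_joint_positions(),1),robot.current_tool_pos(),robot.current_eef_rot(),robot.current_gripper_force(),robot.current_finger_gap())
a=vision.grab_frame("scene");b=vision.grab_frame("top")
g=np.hstack([cv2.resize(a[60:360,150:550],(400,300)),cv2.resize(b[60:260,120:387],(400,300))])
cv2.imwrite("pics/fin.png",cv2.convertScaleAbs(cv2.resize(g,(800,600)),alpha=1.4)[:,:,::-1])
E
```

```text
now [ 75.1  23.4 -65.9 100.5  22.5  71.1  52.3]
done 42 7.5 0.22 [138.    0.   97.5]
33.5167 [ 69.4  11.1 -64.7 118.5  -3.1  15.9  19. ] [ 0.60004427 -0.05406456  0.2289292 ] [1.37999568e+02 3.66802324e-04 9.74983022e+01] 48.97108733654022 0.08359681750830358
```

View pics/fin.png

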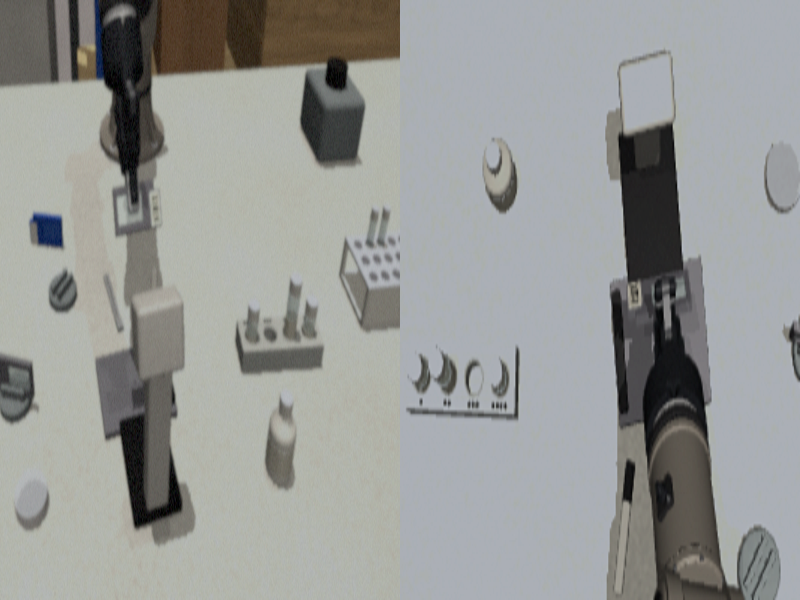

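The final picture shows the slide over the pad. The barred label faces up and towards the head, and it sits on the left (bar) side at (634,293) in the top view. Both vials stand in pockets 1 and 2. Handing in.

```bash
python3 - <<'E'
from h import *
print(np.abs(robot.current_dq()).max()); print(workorder.close_job())
E
```

```text
0.07133945759792759
the job is handed in; nothing more can be done
None
```

I handed the job in at about 33.5 s: the short vial is in pocket 1, the tall vial is in pocket 2, and the notched slide is held still about 20 cm above the pad, label up towards the head and frosted end on the bar side; the hand-in gave no verdict.

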